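# Switch on the lamp and take one exposure

### The job

Light the specimen lamp and take an exposure: push down the raised end of the rocker on the lamp supply until it is fully over, then push the bar-shaped key all the way in so that it stays down, then press the small round button fully, for a moment, and let it spring back. Do it by pressing with the fingertips only, in that order; do not lift, tip or push the key boxes about, and never press the wide mushroom-shaped stop button. Leave everything else standing where it is.

Things in the scene. Friction and masses are not known exactly. Their poses are not given: they have to be found in the camera images.
- lamp_supply: Fixed white box 160 (x) x 140 (y) x 85 mm tall, with a black paddle rocker in the middle of its top; it may be turned up to 0.6 rad. Origin: centre of the underside; x runs along the rocker's length, towards the end that is raised at the start, which is the end farther from the robot; z up.
- rocker (a joint): The rocker's tilt in rad: 0 off (as at the start, within 0.06: the end towards the supply's +x is raised), 0.4 fully over (that end is down). The paddle is 60 mm long, 34 mm wide and 10 mm thick, pivots across its length at the middle, 99 mm above the table, and tilts 0.2 rad either side of level. It stays where it is left; tipping it takes about 3 to 6 N near the end, less than 10 N anywhere beyond 10 mm from the pivot, and then it stops hard.
- rocker_raised (a point): Point on the rocker's top face, 22 mm from its pivot towards the end that is raised at the start; moves with the rocker (about 108 mm above the table when off, about 9 mm lower when fully over).
- bar_box: Loose white box about 70 x 70 mm, 38 mm tall, 0.7 kg (hidden variation), standing on rubber feet; may be turned up to 0.6 rad. Origin: centre of its underside, z up. A black bar-shaped key stands upright out of the middle of its top.
- bar_key (a joint): How far the bar key is pushed in, in m: 0 (up to 0.0015 at the start) is out, 0.008 fully in, a hard stop. It has no spring: it resists with about 4 N and stays where it is left.
- bar_key_top (a point): Centre of the bar key's flat top, 52 mm (box y) x 22 mm (box x), 54 mm above the table when out, 46 mm when fully in (the box top is at 38 mm, with a 3 mm rim around the key).
- round_box: Loose white box about 70 x 70 mm, 38 mm tall, 0.7 kg (hidden variation), standing on rubber feet; may be turned up to 0.6 rad. Origin: centre of its underside, z up. A small round black button stands in the middle of its top.
- round_button (a joint): How far the small round button is pressed, in m: 0 out, 0.006 fully in, a hard stop. Spring return: needs 1.5 N to start and 5 N to be fully in.
- round_button_top (a point): Centre of the small round button's flat top, 24 mm in diameter, 54 mm above the table when out (a 38 mm collar round it reaches 42 mm).
- stop_box: Loose white box about 70 x 70 mm, 38 mm tall, 0.7 kg (hidden variation), standing on rubber feet; may be turned up to 0.6 rad. Origin: centre of its underside, z up. A wide mushroom-headed black stop button stands in the middle of its top. Not to be pressed.
- stop_button (a joint): How far the mushroom stop button is pressed, in m: 0 out, 0.006 fully in; a spring of 1.5 to 5 N.
- stop_button_top (a point): Top centre of the mushroom head, 46 mm in diameter, 66 mm above the table.
- vial: Bystander: small capped vial 26 mm in diameter, 50 mm tall, loose. Origin: centre of the underside.
- dish: Bystander: flat round glass dish 80 mm in diameter, 17 mm tall, loose. Origin: centre of the underside.
- objective: Bystander: dark metal objective lens 30 mm in diameter, 46 mm tall, upright, loose. Origin: centre of the underside.
- slide_box: Bystander: flat plastic slide box 100 x 85 x 32 mm, loose. Origin: centre of the underside.
- bottle: Bystander: amber bottle 56 mm in diameter, 110 mm tall, loose. Origin: centre of the underside.
- beaker: Bystander: glass beaker 64 mm across, 80 mm tall, loose. Origin: centre of the underside.
- driver: Bystander: screwdriver 150 mm long lying on the table near the robot, loose. Origin: underside of its middle.
Things that resemble listed ones, but are neither listed nor needed, are in the scene too. Leave any purple or yellow look-alike of the bar_box alone. Leave any blue look-alike of the round_box alone.

How it is judged (in metres and radians):
On the way, in this order (a step that is already met when the one before it is completed fails the run):
1. the rocker is fully over (0.32 rad or more) (value of joint rocker above 0.32 rad), for 0.1 s.
2. the bar key is pushed in (6.4 mm or more of 8) (value of joint rocker above 0.32 rad and value of joint bar_key above 0.0064 m), for 0.1 s.
3. the small round button is pressed (4.8 mm or more of 6) with the rocker over and the bar key in (all of step 2 and value of joint round_button above 0.0048 m), for 0.1 s.
At the end, for the whole second after the job is handed in: The rocker is over (0.32 rad or more) and the bar key in (6.4 mm or more); the round and stop buttons are out (within 1 mm); the key boxes stand upright, at rest, and they and the bystanders are within 25 mm of where they stood (all of step 2 and value of joint each of round_button, stop_button below 0.001 m and distance of each of bar_box, round_box, stop_box, vial, dish, objective, slide_box, bottle, beaker, driver from where it was at the start of the episode below 0.025 m and angle between each of bar_box, round_box, stop_box's own z axis and vertical below 0.1 rad and linear speed of each of bar_box, round_box, stop_box below 0.02 m/s); the robot touches nothing.
It fails at once if the bar key is pushed in while the rocker is not over (value of joint bar_key above 0.004 m and value of joint rocker below 0.3 rad).
It fails at once if the small round button is pressed before the rocker is over and the bar key is in (value of joint round_button above 0.003 m and (value of joint rocker below 0.3 rad or value of joint bar_key below 0.006 m)).
It fails at once if the mushroom stop button is pressed (value of joint stop_button above 0.003 m).
It fails at once if a key box is lifted 12 mm, tilted 0.2 rad or shifted 25 mm (height (world z) of any of bar_box, round_box, stop_box above 0.012 m or angle between any of bar_box, round_box, stop_box's own z axis and vertical above 0.2 rad or distance of any of bar_box, round_box, stop_box from where it was at the start of the episode above 0.025 m).
It fails at once if a bystander is moved 25 mm or more, or knocked over (distance of any of vial, dish, objective, slide_box, bottle, beaker, driver from where it was at the start of the episode above 0.025 m or angle between any of vial, dish, objective, slide_box, bottle, beaker's own z axis and vertical above 0.5 rad).
It also fails if it takes over 64 s, if anything falls off the work surface, if the arm or the gripper's body presses on something with over 40 N, if the wrist force passes 120 N, or if a joint passes its speed limit or range.

### The arm

A 6-joint arm with a two-finger parallel gripper is mounted at the origin on the work surface. World frame = base frame: x ahead of the robot, y to its left, z up, the work surface at z = 0. Lengths are in mm, angles in rad, forces in N, time in s.
With the tool pointing down it reaches from about 375 to 975 mm from the base axis. Payload 3.8 kg.
Tool frame: the origin (TCP) lies midway between the tips of the shut fingers; the grasp point (between the pads) lies 19 mm behind it; z points along the fingers, y is the direction in which the jaws open and shut (so a half turn about z gives the same grasp; the last joint's range is limited). The gripper opens to 85 mm and grips with 20 to 120 N. Pads are 22 mm wide; open, the fingers measure 114 mm over their backs; the gripper's body (76 mm by 85 mm) begins 54 mm behind the grasp point. The pads swing forward as they close: fully open they stand 13 mm farther back than shut.
Start: joints at [1.147, 0.264, 1.604, -0, 1.274, -0.037], TCP at [254.625, 625.127, 231.28] pointing down, gripper open.
Joint ranges: [-2.63, 2.63], [-0.94, 2.18], [0.31, 2.57], [-1.31, 4.45], [0, 2.66], [-2.55, 2.55]. Speed limits (rad/s): [2.57, 2.57, 3.14, 3.14, 3.14, 3.14].

### API

Orientations are given as a unit quaternion [w, x, y, z].
In Python, from plant import arm gives the robot as it stands. The module is installed in compiled form; this text tells all that it offers.
- The arm moves only by the tool drive_tool, never from a script. Its argument "motion" is a list of rows, each an object with "gripper": the finger opening in mm, from 0 to 85.4; "offset": the shift along the tool's x, y, z in mm, a list of three; "delta_rot": the turn, a rotation vector about the tool's x, y, z in rad, a list of three. In form: [{"gripper": gripper, "offset": [dx, dy, dz], "delta_rot": [rx, ry, rz]}, ...]. A call has 1 to 5 rows; each row is the pose to reach, as a shift and turn from the pose commanded when the call began, along the tool's axes at that moment; what a row does not reach only later rows make up. A row lasts 1/10 s, in which the tool goes at most 50 mm and 8.59 degrees, less where a joint would pass 70% of its speed; a pose out of reach is approached as far as the arm can. A call with a gripper value outside its range is refused whole. The fingers move at their own pace and stop on an object; "newtons" is the grip in N (left out, the last holds). Time passes only in rows, so rows that repeat a pose let the fingers close. It gives the time, the measured TCP pose, the force and the opening at its end, in the units of the state.
- arm.get_state(): the state, without advancing time (a new reading comes with each control period).
- arm.read_camera(name): name is "side" or "top" or "wrist"; returns (picture, depth): 420x560x3 uint8, red, green, blue; 420x560 float32, mm along the optical axis (not along the pixel's ray), 0 where there is no reading.
- arm.get_calibration(name): a dict with "camera_matrix" (3x3 intrinsics, pixels), "k1" (the pictures are not rectified: a ray, as slopes to the right and down, at radius r is drawn at 1 + k1 r^2 times it, then the intrinsics apply), "rvec" (rotation vector, rad) and "tvec" (3), from world to camera coordinates, as OpenCV has them. Camera axes: x right, y down, z forward; pixel columns grow to the right and rows downward; lengths in mm; the calibration is good to about 2 mm. A picture is of the moment at which its call begins: read the wrist's pose just before it. get_calibration takes no time and is no camera call; for the wrist camera it gives the pose at the moment of the call.
- arm.close_job(): hands the job in, once; it reports no verdict.
The state is a dict: "t": time; "q": joint angles; "qvel": joint speeds; "joint_torque": joint torques, N m; "tool_pos": TCP position; "eef_rot": TCP orientation; "force": force on the tool from outside, world axes, zero at the start; "moment": the same for the moment, N m; "opening": opening from 0.0 (shut) to 1.0 (fully open).
Only numpy, scipy, OpenCV 4.12 (cv2) and the standard library are available. Lean on these libraries where they do the work, as an engineer would, in place of code of your own. Each camera call takes 0.05 s, during which the arm holds its last target. There are 200 camera calls.

## Working session

There is one attempt and no reset: what is moved stays moved. The work goes in short steps, Python scripts to look and compute and a tool call to move; the robot and the scene stay as the last step left them, time stands still between calls to the robot, and variables do not carry over. Pictures are saved under pics/ and viewed, about 8 in all and at most 12, crops included, and the job is handed in when it is done.

Besides the shell and the picture viewer there is one more tool, called after "Emit:" as name(argument=value, ...) on one line, values as JSON. drive_tool: Moves the arm, as the interface text tells. Its arguments: {"type":"object","properties":{"motion":{"type":"array"},"newtons":{"type":"number"}},"required":["motion"]}

```bash
mkdir -p pics
cat > h.py <<'E'
import numpy as np, cv2
from plant import arm
def world(name,cal,depth,u,v,z=None):
    """pixel -> world; by depth (median 3x3) or, if z given, by plane height z"""
    K=np.array(cal["camera_matrix"],float);k1=cal["k1"]
    d=np.array([k1,0,0,0,0],float)
    x,y=cv2.undistortPoints(np.array([[[u,v]]],float),K,d)[0,0]
    R=cv2.Rodrigues(np.array(cal["rvec"],float))[0];t=np.array(cal["tvec"],float).ravel()
    r=np.array([x,y,1.])
    if z is None:
        p=depth[int(v)-1:int(v)+2,int(u)-1:int(u)+2];p=p[p>0]
        return R.T@(r*np.median(p)-t) if p.size else None
    c=-R.T@t;w=R.T@r
    return c+w*(z-c[2])/w[2]
def snap(name,fn):
    cal=arm.get_calibration(name);im,d=arm.read_camera(name)
    cv2.imwrite(f"pics/{fn}.png",im[:,:,::-1]);np.savez(f"{fn}.npz",d=d,im=im,**{k:np.array(v) for k,v in cal.items()})
    return cal,im,d
def load(fn):
    z=np.load(f"{fn}.npz");return {k:(float(z[k]) if k=="k1" else z[k]) for k in("camera_matrix","k1","rvec","tvec")},z["im"],z["d"]
E
python3 - <<'E'
from h import *
for n in("top","side"): snap(n,n+"0")
print(arm.get_state())
E
```

```text
{'t': 0.1, 'q': array([ 1.14710404e+00,  2.64683882e-01,  1.60523515e+00,  9.24245578e-06,
        1.27370018e+00, -3.68698571e-02]), 'qvel': array([ 0.00095819, -0.0028069 , -0.00150885, -0.00086588,  0.00189545,
        0.00041187]), 'joint_torque': array([-1.73290255e-05, -5.16705287e+01, -3.68590415e+01, -7.40858877e-05,
        6.24400098e-03, -5.87299489e-07]), 'tool_pos': array([254.35149971, 624.53403928, 230.08366784]), 'eef_rot': array([-2.35582928e-04,  1.92208851e-01,  9.81353520e-01, -9.85522478e-04]), 'force': array([-0.03999249, -0.35552261, -0.1390377 ]), 'moment': array([0.02375794, 0.00830532, 0.03290276]), 'opening': 0.9973263154927248}
```

View pics/top0.png

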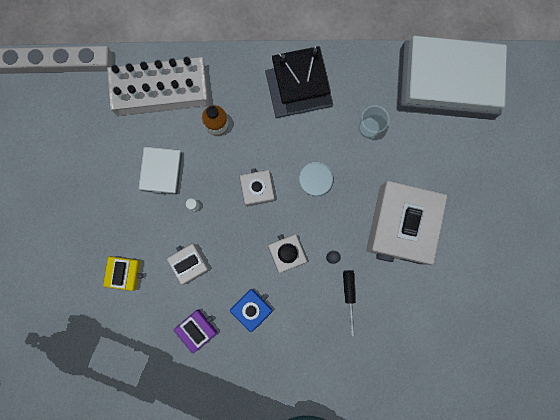

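View pics/side0.png

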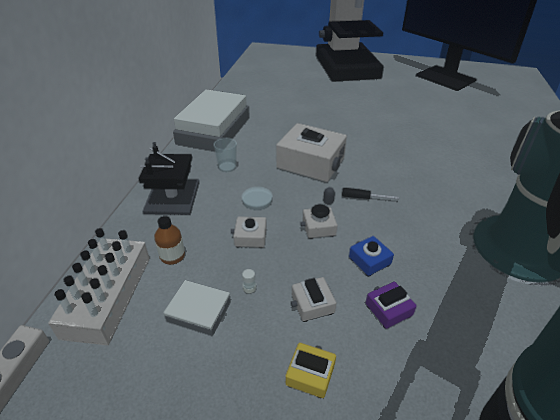

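Top view:
- The lamp supply rocker is at (411,222).
- Bar-key look-alikes are white (187,264), yellow (122,273) and purple (195,331). White is the one meant.
- Round-button candidates are white with a small button (257,187), blue (251,311), and white with a wide head (288,253). The first is the round_box, and the wide one is the stop button.

I'll confirm these in a crop and measure them.

Run:
```python
from h import *
cal,im,d=load("top0")
R=cv2.Rodrigues(cal["rvec"])[0];print("cam",-R.T@cal["tvec"])
a=cv2.resize(im[165:285,165:305],None,fx=3,fy=3,interpolation=cv2.INTER_CUBIC)
b=cv2.resize(im[175:270,365:450],None,fx=4,fy=4,interpolation=cv2.INTER_CUBIC)
c=np.zeros((390,780,3),np.uint8);c[:360,:420]=a;c[:380,430:770]=b
cv2.imwrite("pics/crop1.png",c[:,:,::-1])
for n,u,v,z in(("bar",187,264,54),("round",257,187,54),("stop",288,253,66),("rocker",411,222,99),("obj",333,257,46)):
    print(n,world("top",cal,d,u,v).round(1),world("top",cal,d,u,v,z).round(1))
```

```text
cam [ 447.27348582   74.09658944 1232.83699102]
bar [454.9 260.   53. ] [454.9 259.8  54. ]
round [624.8 102.1  55.8] [625.  102.1  54. ]
stop [475.2  35.6  66.5] [475.2  35.6  66. ]
rocker [ 536.3 -230.3  104. ] [ 536.7 -231.7   99. ]
obj [464.9 -65.8  47.8] [464.9 -66.   46. ]
```

View pics/crop1.png

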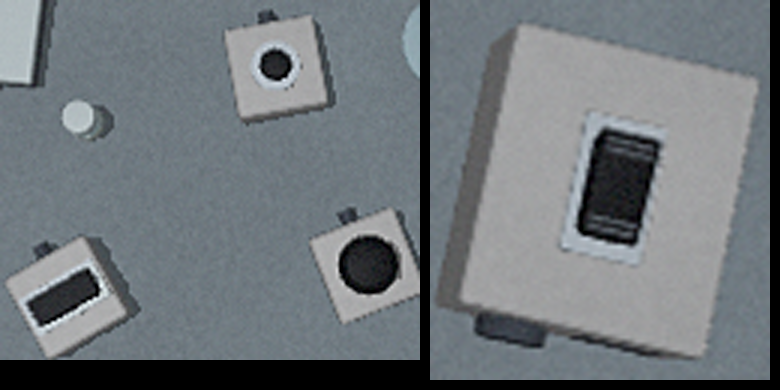

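The crop confirms the targets: white bar key at (186.3,263.7), small round button in its collar at (256.7,186.3), mushroom at (288,253). The rocker runs from its far end (415.8,207.5) to its near end (409.5,235.7).

```bash
cat >> h.py <<'E'
from scipy.spatial.transform import Rotation as Rn
def plan(target):
    s=arm.get_state();w,x,y,z=s["eef_rot"];R=Rn.from_quat([x,y,z,w])
    d=np.array(target)-s["tool_pos"]
    print("t",s["t"],"pos",s["tool_pos"].round(1),"F",s["force"].round(1),"open",round(s["opening"],2),"yaw of tool y",np.arctan2(*R.as_matrix()[[1,0],1]).round(3),"-> offset",R.inv().apply(d).round(1))
E
python3 - <<'E'
from h import *
cal,im,d=load("top0")
f=world("",cal,d,415.75,207.5,105);n=world("",cal,d,409.5,235.7,93)
u=(f-n)[:2];L=np.hypot(*u);u/=L;c=(f+n)/2
print("rocker far,near,L,centre,yaw",f,n,L,c,np.arctan2(u[1],u[0]),"press",c[:2]+22*u)
print("bar",world("",cal,d,186.3,263.7,54),"round",world("",cal,d,256.7,186.3,54))
p=c[:2]+22*u
plan([*p,231])
cal,im,d=load("side0")
K=cal["camera_matrix"]
for P in([*c[:2],99],[454.9,259.8,54],[625,102,54]):
    q,_=cv2.projectPoints(np.array([P],float),cal["rvec"],cal["tvec"],K,None);print("side",q.ravel())
E
```

```text
rocker far,near,L,centre,yaw [ 567.51000737 -241.79229836  105.        ] [ 507.30278296 -228.77799365   93.        ] 61.597743450928625 [ 537.40639517 -235.285146     99.        ] -0.21288323253010558 press [ 558.90976303 -239.93328224]
bar [455.62162062 261.35358844  54.        ] round [626.63234733 102.7996585   54.        ]
t 0.1 pos [254.4 624.5 230.1] F [-0.  -0.4 -0.1] open 1.0 yaw of tool y 1.184 -> offset [-6.082e+02 -6.857e+02  4.000e-01]
side [312.2729771  134.52569991]
side [314.13309673 287.17413862]
side [250.46051737 221.08084268]
```

Emit:
drive_tool(motion=[{"gripper": 0,"offset": [-608,-686,0],"delta_rot": [0,0,-0.174]},{"gripper": 0,"offset": [-608,-686,0],"delta_rot": [0,0,-0.174]},{"gripper": 0,"offset": [-608,-686,0],"delta_rot": [0,0,-0.174]},{"gripper": 0,"offset": [-608,-686,0],"delta_rot": [0,0,-0.174]},{"gripper": 0,"offset": [-608,-686,0],"delta_rot": [0,0,-0.174]}])

```text
t: 0.6
tool_pos: [337.6, 387.2, 230.7]
eef_rot: [-0.0, 0.106, 0.994, -0.0]
force: [0.6, -0.1, -0.8]
opening: 0.142
```

```bash
python3 -c "
from h import *
plan([559,-240,231])"
```

```text
t 0.6 pos [337.6 387.2 230.7] F [ 0.6 -0.1 -0.8] open 0.14 yaw of tool y 1.359 -> offset [-3.485e+02 -5.666e+02  1.000e-01]
```

Emit:
drive_tool(motion=[{"gripper": 0,"offset": [-348,-567,0],"delta_rot": [0,0,0]},{"gripper": 0,"offset": [-348,-567,0],"delta_rot": [0,0,0]},{"gripper": 0,"offset": [-348,-567,0],"delta_rot": [0,0,0]},{"gripper": 0,"offset": [-348,-567,0],"delta_rot": [0,0,0]},{"gripper": 0,"offset": [-348,-567,0],"delta_rot": [0,0,0]}])

```text
t: 1.1
tool_pos: [420.3, 151.5, 231.1]
eef_rot: [0.0, 0.106, 0.994, 0.0]
force: [1.0, -0.2, 0.4]
opening: -0.001
```

```bash
python3 -c "
from h import *
plan([559,-240,231])"
```

```text
t 1.1 pos [420.3 151.5 231.1] F [ 1.  -0.2  0.4] open -0.0 yaw of tool y 1.358 -> offset [-2.181e+02 -3.534e+02  1.000e-01]
```

Emit:
drive_tool(motion=[{"gripper": 0,"offset": [-218,-353,0],"delta_rot": [0,0,0]},{"gripper": 0,"offset": [-218,-353,0],"delta_rot": [0,0,0]},{"gripper": 0,"offset": [-218,-353,0],"delta_rot": [0,0,0]},{"gripper": 0,"offset": [-218,-353,0],"delta_rot": [0,0,0]},{"gripper": 0,"offset": [-218,-353,0],"delta_rot": [0,0,0]}])

```text
t: 1.6
tool_pos: [503.9, -84.3, 231.1]
eef_rot: [-0.0, 0.106, 0.994, 0.0]
force: [-0.2, 1.5, -0.5]
opening: -0.003
```

```bash
python3 -c "
from h import *
plan([559,-240,160])"
```

```text
t 1.6 pos [503.9 -84.3 231.1] F [-0.2  1.5 -0.5] open -0.0 yaw of tool y 1.358 -> offset [ -86.8 -140.5   71. ]
```

Emit:
drive_tool(motion=[{"gripper": 0,"offset": [-87,-140,71],"delta_rot": [0,0,0]},{"gripper": 0,"offset": [-87,-140,71],"delta_rot": [0,0,0]},{"gripper": 0,"offset": [-87,-140,71],"delta_rot": [0,0,0]},{"gripper": 0,"offset": [-87,-140,71],"delta_rot": [0,0,0]},{"gripper": 0,"offset": [-87,-140,71],"delta_rot": [0,0,0]}])

```text
t: 2.1
tool_pos: [558.4, -240.2, 157.0]
eef_rot: [-0.002, 0.108, 0.994, 0.0]
force: [0.2, 0.8, 0.6]
opening: -0.004
```

Run:
```python
from h import *
plan([559,-240,112])
cal,im,d=snap("wrist","w1")
a,b=cv2.projectPoints(np.array([[558.9,-240,108],[537.4,-235.3,99],[567.5,-241.8,105]]),cal["rvec"],cal["tvec"],cal["camera_matrix"],None)
print(a.reshape(-1,2))
```

```text
t 2.1 pos [ 558.4 -240.2  157. ] F [0.2 0.8 0.6] open -0.0 yaw of tool y 1.355 -> offset [-0.8  0.4 45. ]
[[274.43373002 238.17512192]
 [274.43824753 204.97305358]
 [274.5829433  247.83387086]]
```

View pics/w1.png

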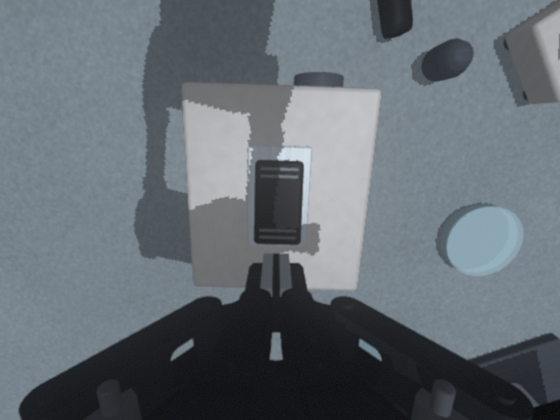

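The rocker shows at about (279,202), spanning rows 160–243. That is within 3 mm of my estimate. Descending to press its raised end (lower in this picture).

Emit:
drive_tool(motion=[{"gripper": 0,"offset": [-2,0,45],"delta_rot": [0,0,0]},{"gripper": 0,"offset": [-2,0,49],"delta_rot": [0,0,0]},{"gripper": 0,"offset": [-2,0,53],"delta_rot": [0,0,0]},{"gripper": 0,"offset": [-2,0,56],"delta_rot": [0,0,0]},{"gripper": 0,"offset": [-2,0,56],"delta_rot": [0,0,0]}])

```text
t: 2.65
tool_pos: [562.0, -237.6, 105.7]
eef_rot: [0.001, 0.106, 0.994, -0.0]
force: [-0.8, -1.3, 0.0]
opening: -0.003
```

Emit:
drive_tool(motion=[{"gripper": 0,"offset": [0,0,1],"delta_rot": [0,0,0]},{"gripper": 0,"offset": [0,0,3],"delta_rot": [0,0,0]},{"gripper": 0,"offset": [0,0,3],"delta_rot": [0,0,0]}])

```text
t: 2.95
tool_pos: [562.8, -238.1, 102.6]
eef_rot: [0.002, 0.106, 0.994, -0.0]
force: [1.7, 0.8, 4.8]
opening: -0.002
```

Emit:
drive_tool(motion=[{"gripper": 0,"offset": [0,0,2],"delta_rot": [0,0,0]},{"gripper": 0,"offset": [0,0,4],"delta_rot": [0,0,0]},{"gripper": 0,"offset": [0,0,4],"delta_rot": [0,0,0]}])

```text
t: 3.25
tool_pos: [563.2, -238.2, 100.0]
eef_rot: [0.002, 0.106, 0.994, -0.0]
force: [0.4, 3.0, 13.4]
opening: 0.001
```

Emit:
drive_tool(motion=[{"gripper": 0,"offset": [0,0,2],"delta_rot": [0,0,0]},{"gripper": 0,"offset": [0,0,3],"delta_rot": [0,0,0]},{"gripper": 0,"offset": [0,0,3],"delta_rot": [0,0,0]}])

```text
t: 3.55
tool_pos: [563.4, -238.3, 99.7]
eef_rot: [0.002, 0.106, 0.994, -0.0]
force: [-4.2, 5.4, 26.0]
opening: -0.001
```

Emit:
drive_tool(motion=[{"gripper": 0,"offset": [0,0,-40],"delta_rot": [0,0,0]},{"gripper": 0,"offset": [0,0,-90],"delta_rot": [0,0,0]},{"gripper": 0,"offset": [40,0,-110],"delta_rot": [0,0,0]},{"gripper": 0,"offset": [60,0,-110],"delta_rot": [0,0,0]},{"gripper": 0,"offset": [60,0,-110],"delta_rot": [0,0,0]}])

```text
t: 4.05
tool_pos: [500.4, -225.0, 204.5]
eef_rot: [-0.001, 0.106, 0.994, -0.0]
force: [0.6, -0.4, -0.6]
opening: -0.004
```

Run:
```python
from h import *
cal,im,d=snap("side","side1")
c0,i0,d0=load("side0")
# rocker top profile before/after via side depth, in supply frame
def prof(cal,im,d):
    R=cv2.Rodrigues(cal["rvec"])[0];P=[]
    for v in range(115,150):
        for u in range(290,335):
            if im[v,u].max()<70 and d[v,u]>0: P.append(world("",cal,d,u,v))if 0 else P.append(w1(cal,d,u,v,R))
    P=np.array(P);a=-.213;s=(P[:,:2]-[537.4,-235.3])@[np.cos(a),np.sin(a)]
    k=(abs(s)<30)&(P[:,2]>88)
    return np.polyfit(s[k],P[k,2],1),k.sum()
def w1(cal,d,u,v,R):
    x,y=cv2.undistortPoints(np.array([[[u,v]]],float),cal["camera_matrix"],np.array([cal["k1"],0,0,0,0]))[0,0]
    return R.T@(np.array([x,y,1])*d[v,u]-cal["tvec"])
print(prof(c0,i0,d0),prof(cal,im,d))
cv2.imwrite("pics/r1.png",np.hstack([cv2.resize(k[105:165,270:350],None,fx=4.8,fy=4.8) for k in(i0,im)])[:,:,::-1])
plan([455.5,261,231])
```

```text
(array([  0.12091197, 101.66921679]), np.int64(190)) (array([ -0.13008754, 101.52374574]), np.int64(177))
t 4.1 pos [ 501.5 -225.1  203.9] F [ 0.3  0.4 -0.4] open 0.0 yaw of tool y 1.357 -> offset [147.9 465.4 -27.1]
```

View pics/r1.png

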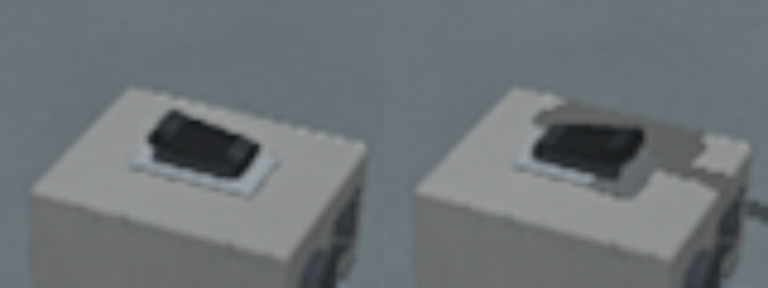

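The rocker slope went from +0.12 to −0.13 and the picture shows it flipped, so it is over. Next, the bar key.

Emit:
drive_tool(motion=[{"gripper": 0,"offset": [148,465,0],"delta_rot": [0,0,0]},{"gripper": 0,"offset": [148,465,0],"delta_rot": [0,0,0]},{"gripper": 0,"offset": [148,465,0],"delta_rot": [0,0,0]},{"gripper": 0,"offset": [148,465,0],"delta_rot": [0,0,0]},{"gripper": 0,"offset": [148,465,0],"delta_rot": [0,0,0]}])

```text
t: 4.6
tool_pos: [478.7, 25.4, 203.1]
eef_rot: [-0.001, 0.107, 0.994, -0.0]
force: [0.1, -0.3, 0.2]
opening: -0.005
```

```bash
python3 -c "
from h import *
plan([455.5,261,150])"
```

```text
t 4.6 pos [478.7  25.4 203.1] F [ 0.1 -0.3  0.2] open -0.0 yaw of tool y 1.357 -> offset [ 72.5 225.4  53.1]
```

Emit:
drive_tool(motion=[{"gripper": 0,"offset": [73,225,53],"delta_rot": [0,0,-0.59]},{"gripper": 0,"offset": [73,225,53],"delta_rot": [0,0,-0.59]},{"gripper": 0,"offset": [73,225,53],"delta_rot": [0,0,-0.59]},{"gripper": 0,"offset": [73,225,53],"delta_rot": [0,0,-0.59]},{"gripper": 0,"offset": [73,225,53],"delta_rot": [0,0,-0.59]}])

```text
t: 5.1
tool_pos: [454.4, 261.5, 149.4]
eef_rot: [-0.001, -0.19, 0.982, -0.0]
force: [0.7, 0.5, 0.0]
opening: 0.002
```

Run:
```python
from h import *
plan([455.5,261,120])
cal,im,d=snap("wrist","w2")
plan([455.5,261,62])
print(cv2.projectPoints(np.array([[455.5,261,54.]]),cal["rvec"],cal["tvec"],cal["camera_matrix"],None)[0])
```

```text
t 5.1 pos [454.4 261.5 149.4] F [0.7 0.5 0. ] open 0.0 yaw of tool y 1.952 -> offset [-0.9 -0.8 29.4]
t 5.15 pos [453.2 266.2 148. ] F [-0.4  4.4 -0.4] open 0.0 yaw of tool y 1.951 -> offset [-0.4 -6.  86. ]
[[[272.44341709 217.07767099]]]
```

View pics/w2.png

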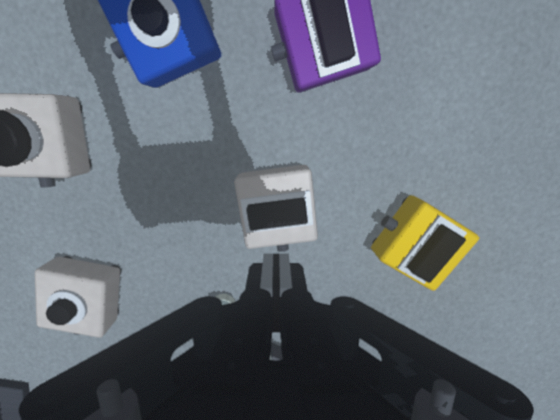

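The key is centred at about (280,213), against a predicted (272,217), but the arm was still settling. I'll take one settled re-measurement.

Emit:
drive_tool(motion=[{"gripper": 0,"offset": [0,0,40],"delta_rot": [0,0,0]},{"gripper": 0,"offset": [0,0,40],"delta_rot": [0,0,0]},{"gripper": 0,"offset": [0,0,40],"delta_rot": [0,0,0]}])

```text
t: 5.45
tool_pos: [454.0, 258.2, 109.6]
eef_rot: [-0.002, -0.187, 0.982, -0.001]
force: [-0.2, -0.4, 0.3]
opening: 0.001
```

Run:
```python
from h import *
plan([455.5,261,62])
cal,im,d=snap("wrist","w3")
tp=cv2.projectPoints(arm.get_state()["tool_pos"][None],cal["rvec"],cal["tvec"],cal["camera_matrix"],None)[0].ravel()
print("tcp px",tp,"key pred",cv2.projectPoints(np.array([[455.5,261,54.]]),cal["rvec"],cal["tvec"],cal["camera_matrix"],None)[0].ravel())
m=(im.max(2)<60).astype(np.uint8);n,l,s,c=cv2.connectedComponentsWithStats(m)
for i in range(1,n):
    if 800<s[i,4]<9000 : print(s[i],c[i].round(1),world("",cal,d,*c[i]).round(1),world("",cal,d,*c[i],54).round(1))
```

```text
t 5.45 pos [454.  258.2 109.6] F [-0.2 -0.4  0.3] open 0.0 yaw of tool y 1.948 -> offset [-2.7  2.  47.6]
tcp px [271.66947368 272.77968055] key pred [275.74390124 236.17951096]
[ 246  214   70   37 1954] [280.4 231.4] [451.  262.9  53.3] [450.7 262.8  54. ]
[ 432  244   69   65 2170] [465.2 275.8] [432.  407.7  54.5] [432.1 408.2  54. ]
```

View pics/w3.png

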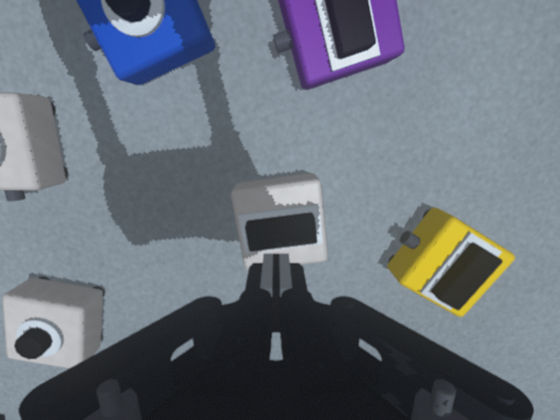

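The wrist measurement (451,263) and the top one (455.5,261) agree to within 5 mm, and the projected fingertip shows the same lateral bias. I'll press just between the two.

Emit:
drive_tool(motion=[{"gripper": 0,"offset": [2,1,40],"delta_rot": [0,0,0]},{"gripper": 0,"offset": [2,1,50],"delta_rot": [0,0,0]},{"gripper": 0,"offset": [2,1,53],"delta_rot": [0,0,0]},{"gripper": 0,"offset": [2,1,56],"delta_rot": [0,0,0]},{"gripper": 0,"offset": [2,1,56],"delta_rot": [0,0,0]}])

```text
t: 6.0
tool_pos: [453.8, 259.4, 56.5]
eef_rot: [0.001, -0.187, 0.982, 0.0]
force: [0.3, 0.4, 0.3]
opening: -0.003
```

Emit:
drive_tool(motion=[{"gripper": 0,"offset": [0,2,3],"delta_rot": [0,0,0]},{"gripper": 0,"offset": [0,2,5],"delta_rot": [0,0,0]},{"gripper": 0,"offset": [0,2,7],"delta_rot": [0,0,0]},{"gripper": 0,"offset": [0,2,7],"delta_rot": [0,0,0]}])

```text
t: 6.4
tool_pos: [453.1, 261.8, 49.0]
eef_rot: [0.001, -0.188, 0.982, 0.0]
force: [1.6, 1.7, 3.9]
opening: 0.008
```

Emit:
drive_tool(motion=[{"gripper": 0,"offset": [0,0,2],"delta_rot": [0,0,0]},{"gripper": 0,"offset": [0,0,4],"delta_rot": [0,0,0]},{"gripper": 0,"offset": [0,0,4],"delta_rot": [0,0,0]}])

```text
t: 6.7
tool_pos: [453.2, 261.8, 45.9]
eef_rot: [0.001, -0.187, 0.982, 0.0]
force: [-1.2, 0.9, 12.0]
opening: -0.004
```

Emit:
drive_tool(motion=[{"gripper": 0,"offset": [0,0,2],"delta_rot": [0,0,0]},{"gripper": 0,"offset": [0,0,3],"delta_rot": [0,0,0]},{"gripper": 0,"offset": [0,0,3],"delta_rot": [0,0,0]}])

```text
t: 7.0
tool_pos: [453.3, 261.9, 45.7]
eef_rot: [0.001, -0.188, 0.982, 0.0]
force: [-9.1, -3.9, 31.9]
opening: 0.0
```

Hard stop at 46 mm, which is fully in. I'll lift off and check the height.

Emit:
drive_tool(motion=[{"gripper": 0,"offset": [0,0,-20],"delta_rot": [0,0,0]},{"gripper": 0,"offset": [0,0,-60],"delta_rot": [0,0,0]},{"gripper": 0,"offset": [0,0,-70],"delta_rot": [0,0,0]},{"gripper": 0,"offset": [0,0,-70],"delta_rot": [0,0,0]}])

```text
t: 7.4
tool_pos: [453.1, 261.5, 112.7]
eef_rot: [0.001, -0.187, 0.982, 0.0]
force: [0.1, 0.9, 0.2]
opening: 0.002
```

Run:
```python
from h import *
plan([626,102.5,115])
cal,im,d=snap("wrist","w4")
m=(im.max(2)<60).astype(np.uint8);n,l,s,c=cv2.connectedComponentsWithStats(m)
for i in range(1,n):
    if 800<s[i,4]<9000 : print(s[i],c[i].round(1),world("",cal,d,*c[i]).round(1))
```

```text
t 7.4 pos [453.1 261.5 112.7] F [0.1 0.9 0.2] open 0.0 yaw of tool y 1.948 -> offset [-102.2 -211.5   -2. ]
[ 243  211   67   33 1623] [276.  226.9] [451.9 263.4  46.4]
[ 426  241   67   64 2094] [458.4 272.6] [431.9 407.8  54.6]
```

The key top is at 46.4 mm (it was 53.3) and the box has not moved. On to the round button.

Emit:
drive_tool(motion=[{"gripper": 0,"offset": [-102,-211,0],"delta_rot": [0,0,0]},{"gripper": 0,"offset": [-102,-211,0],"delta_rot": [0,0,0]},{"gripper": 0,"offset": [-102,-211,0],"delta_rot": [0,0,0]},{"gripper": 0,"offset": [-102,-211,0],"delta_rot": [0,0,0]},{"gripper": 0,"offset": [-102,-211,0],"delta_rot": [0,0,0]}])

```text
t: 7.95
tool_pos: [624.7, 99.7, 108.1]
eef_rot: [-0.002, -0.187, 0.982, -0.0]
force: [0.5, 0.4, -0.0]
opening: 0.002
```

Emit:
drive_tool(motion=[{"gripper": 0,"offset": [0,0,0],"delta_rot": [0,0,0]},{"gripper": 0,"offset": [0,0,0],"delta_rot": [0,0,0]},{"gripper": 0,"offset": [0,0,0],"delta_rot": [0,0,0]}])

```text
t: 8.25
tool_pos: [622.5, 102.9, 109.1]
eef_rot: [-0.002, -0.188, 0.982, 0.0]
force: [0.4, -0.4, -0.3]
opening: 0.001
```

Run:
```python
from h import *
plan([626,102.5,60])
cal,im,d=snap("wrist","w5")
m=(im.max(2)<60).astype(np.uint8);n,l,s,c=cv2.connectedComponentsWithStats(m)
for i in range(1,n):
    if 200<s[i,4]<9000 : print(s[i],c[i].round(1),world("",cal,d,*c[i]).round(1))
print(cv2.projectPoints(np.array([[626,102.5,54.]]),cal["rvec"],cal["tvec"],cal["camera_matrix"],None)[0].ravel())
```

```text
t 8.25 pos [622.5 102.9 109.1] F [ 0.4 -0.4 -0.3] open 0.0 yaw of tool y 1.948 -> offset [-3.3 -1.7 49.1]
[242   0  41   8 232] [261.7   2.7] [493.   45.2  61.6]
[547  80  13  32 348] [553.9  96.7] [466.  242.6  45.3]
[259 219  29  32 756] [273.1 234.8] [623.5 103.5  54.2]
[270.58148379 237.24127363]
```

View pics/w5.png

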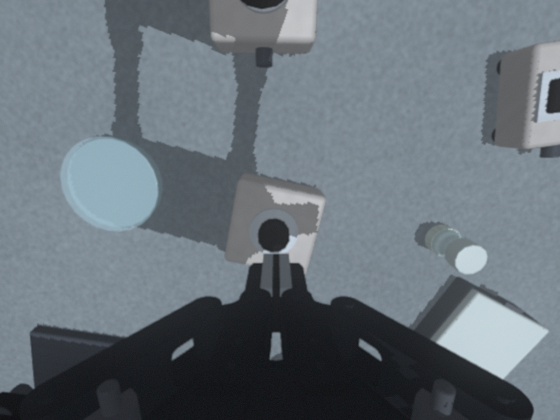

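The button is at (273,235), i.e. (623.5,103.5), and the tool is right over it. Descending.

Emit:
drive_tool(motion=[{"gripper": 0,"offset": [-2,-1,35],"delta_rot": [0,0,0]},{"gripper": 0,"offset": [-2,-1,48],"delta_rot": [0,0,0]},{"gripper": 0,"offset": [-2,-1,52],"delta_rot": [0,0,0]},{"gripper": 0,"offset": [-2,-1,55],"delta_rot": [0,0,0]},{"gripper": 0,"offset": [-2,-1,55],"delta_rot": [0,0,0]}])

```text
t: 8.8
tool_pos: [627.0, 102.6, 56.7]
eef_rot: [0.0, -0.188, 0.982, -0.0]
force: [-0.2, -0.5, 0.0]
opening: -0.002
```

Emit:
drive_tool(motion=[{"gripper": 0,"offset": [1,0,3],"delta_rot": [0,0,0]},{"gripper": 0,"offset": [1,0,5],"delta_rot": [0,0,0]},{"gripper": 0,"offset": [1,0,7],"delta_rot": [0,0,0]},{"gripper": 0,"offset": [1,0,9],"delta_rot": [0,0,0]},{"gripper": 0,"offset": [1,0,9],"delta_rot": [0,0,0]}])

```text
t: 9.3
tool_pos: [626.9, 102.0, 48.2]
eef_rot: [0.001, -0.187, 0.982, -0.0]
force: [0.3, 0.4, 4.0]
opening: -0.001
```

Emit:
drive_tool(motion=[{"gripper": 0,"offset": [0,0,2],"delta_rot": [0,0,0]},{"gripper": 0,"offset": [0,0,3],"delta_rot": [0,0,0]},{"gripper": 0,"offset": [0,0,3],"delta_rot": [0,0,0]},{"gripper": 0,"offset": [0,0,3],"delta_rot": [0,0,0]}])

```text
t: 9.7
tool_pos: [627.0, 102.1, 47.8]
eef_rot: [0.001, -0.187, 0.982, -0.0]
force: [-5.5, -0.2, 17.8]
opening: 0.0
```

Fully in: 17.8 N at the hard stop, with the tip at 47.8 mm. Release.

Emit:
drive_tool(motion=[{"gripper": 0,"offset": [0,0,-15],"delta_rot": [0,0,0]},{"gripper": 0,"offset": [0,0,-60],"delta_rot": [0,0,0]},{"gripper": 0,"offset": [0,0,-100],"delta_rot": [0,0,0]},{"gripper": 0,"offset": [0,0,-130],"delta_rot": [0,0,0]},{"gripper": 0,"offset": [0,0,-130],"delta_rot": [0,0,0]}])

```text
t: 10.2
tool_pos: [629.5, 102.2, 180.6]
eef_rot: [0.005, -0.187, 0.982, -0.0]
force: [1.1, 0.0, 1.1]
opening: -0.003
```

Emit:
drive_tool(motion=[{"gripper": 0,"offset": [0,100,0],"delta_rot": [0,0,0]},{"gripper": 0,"offset": [0,100,0],"delta_rot": [0,0,0]},{"gripper": 0,"offset": [0,100,0],"delta_rot": [0,0,0]},{"gripper": 0,"offset": [0,100,0],"delta_rot": [0,0,0]}])

```text
t: 10.6
tool_pos: [587.8, 195.6, 172.9]
eef_rot: [-0.001, -0.189, 0.982, -0.0]
force: [0.9, 0.2, -0.2]
opening: 0.0
```

Run:
```python
from h import *
plan([0,0,0])
cal,im,d=snap("wrist","w6")
m=(im.max(2)<60).astype(np.uint8);n,l,s,c=cv2.connectedComponentsWithStats(m)
for i in range(1,n):
    if 200<s[i,4]<9000 : print(s[i],c[i].round(1),world("",cal,d,*c[i]).round(1))
snap("side","side2");cal,im,d=snap("top","top2")
```

```text
t 10.6 pos [587.8 195.6 172.9] F [ 0.9  0.2 -0.2] open 0.0 yaw of tool y 1.951 -> offset [618.   36.4 174.3]
[ 107    0   59   36 1632] [137.8  14.6] [482.   44.1  65.1]
[529 122  31  49 869] [548.3 151.4] [447.9 402.7  53.7]
[158 197  27  24 491] [171.  208.4] [623.3 106.   54.3]
```

View pics/side2.png

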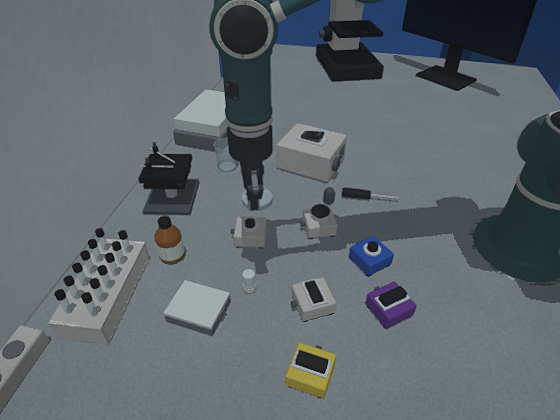

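The round button is back out (54.3 mm), the rocker is over, the bar key is in, and everything stands where it did in the first picture. The arm is clear, so I'll hand it in.

```bash
python3 -c "
from plant import arm
print(arm.close_job())"
```

```text
the job is handed in; nothing more can be done
None
```

I pressed the rocker, then the bar key, then the round button, in that order with shut fingertips. The job was handed in at about 10.7 s on the robot's clock, and it reports no verdict.

| Step | Pressed to | Check afterwards |
|---|---|---|
| Rocker | Hard stop, 26 N | Side-view slope flipped from +0.12 to −0.13, and it still looked over in the last picture |
| Bar key | Hard stop, 32 N, tip at 46 mm | Key top at 46.4 mm, from 53.3 mm before |
| Round button | Hard stop, 18 N, tip at 47.8 mm | Sprang back to 54.3 mm |

- **Surroundings:** the final side view shows the boxes and bystanders where they stood. I judged that by eye and did not measure each one. The mushroom button was not touched.
- **Arm:** clear of everything, with wrist force near zero.
- **Disagreements:** the wrist and top cameras differed by up to 5 mm on key positions, so I pressed the bar key about midway between the two readings. The measured rocker slopes were also shallower than the nominal ±0.2 rad, so I relied on the sign change, the hard stop and the picture.

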